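# Square up the flat-edged sample carrier on its alignment stand

### The arm

A 7-joint arm with a two-finger parallel gripper is mounted at the origin on the work surface. World frame = base frame: x ahead of the robot, y to its left, z up, the work surface at z = 0. Lengths are in mm, angles in rad, forces in N, time in s.
With the tool pointing down it reaches from about 400 to 875 mm from the base axis. Payload 6.5 kg.
Tool frame: the origin (TCP) lies between the finger pads; the fingertips stand 8 mm ahead of it and the grasp point (between the pads) lies 11 mm behind it (r.nose_length is the distance from the TCP to the fingertips, in mm); z points along the fingers, y is the line along which they close (so a half turn about z gives the same grasp; the last joint's range is limited). The gripper opens to 88 mm and grips with 3 to 60 N. Pads are 18 mm wide; open, the fingers measure 123 mm over their backs; the gripper's body (75 mm by 187 mm) begins 45 mm behind the grasp point.
Start: joints at [-1.365, 0.536, -0.004, 1.538, 0.003, 1.067, -0.071], TCP at [174.498, 626.132, 246.716] pointing down, gripper open.
Joint ranges: [-2.7, 2.7], [-0.37, 2.16], [-1.27, 1.26], [0.24, 2.4], [-1.31, 4.45], [0.19, 1.91], [-2.76, 2.76]. Speed limits (rad/s): [2.39, 2.39, 3.14, 3.14, 3.14, 3.14, 3.14].

### API

Orientations are given as [roll, pitch, yaw] about the fixed x, y, z axes, in that order (R = Rz(yaw) Ry(pitch) Rx(roll)).
In Python, from bench import monitor, eyes, r, nets gives the robot as it stands. The module is installed in compiled form; this text tells all that it offers.
- The arm moves only by the shell command python3 -m jog 'ROWS' [FORCE]. ROWS is JSON, a list that holds one entry, the list of rows, each a list of 7 numbers: the shift along the tool's x, y, z in mm, then the turn, a rotation vector about the tool's x, y, z in degrees, then the opening in per cent of the stroke, from 0 (shut) to 100 (fully open). In form: [[[dx, dy, dz, wx, wy, wz, jaw], ...]]. A call has 1 to 20 rows; each row is the pose to reach, as a shift and turn from the pose commanded when the call began, along the tool's axes at that moment; what a row does not reach only later rows make up. A row lasts 1/10 s, in which the tool goes at most 50 mm and 8.59 degrees, less where a joint would pass 70% of its speed; a pose out of reach is approached as far as the arm can. A call with a gripper value outside its range is refused whole. The fingers move at their own pace and stop on an object; FORCE is the grip in N (left out, the last holds). Time passes only in rows, so rows that repeat a pose let the fingers close. It gives the time, the measured TCP pose, the force, the opening and the grip force at its end, in the units of the state.
- monitor.observe(): the state, without advancing time (a new reading comes with each control period).
- eyes.snapshot(name): name is "scene" or "top"; returns a dict with "frame" (400x640x3 uint8, red, green, blue), "fx", "fy", "cx", "cy" (pixels), "pose" (4x4, takes a point from camera to world coordinates). Camera axes: x right, y down, z forward; pixel columns grow to the right and rows downward; lengths in mm; the calibration is good to about 2 mm. A picture is of the moment at which its call begins. There is no depth.
- r.hand_in(): hands the job in; it is judged then, once.
Trained networks look in a picture, given as the dict that the camera call returned (one of the last four; its "shot" number tells which), for a name from the list of things; names that differ only in an ending like _2 or _b are one class to them, and where a whole thing is asked for, a point or a joint stands for the part that bears it (a point fixed in the world has none). Each returns a list of dicts, best first, with "p" (0 to 1); they miss things now and then, are a little off and sometimes report something else, mostly with a low value. They report only what shows in the picture. A call takes as long as a camera call.
- nets.cut_out(picture, label): "mask" (400x640 bool, what is visible of it) and "extent" ([centre column, centre row, width, height] in pixels, round what is visible of it).
- nets.mark_of(picture, label): "centre" ([row, column] in pixels: a listed point, or the origin of a listed thing).
The state is a dict: "time_s": time; "q": joint angles; "joint_vel": joint speeds; "joint_efforts": joint torques, N m; "ee_pos": TCP position; "tool_rot": TCP orientation; "contact_force": force on the tool from outside, world axes, zero at the start; "ft_torque": the same for the moment, N m; "gripper_width": opening from 0.0 (shut) to 1.0 (fully open); "gripper_force": force on a finger pad.
Only numpy, scipy, OpenCV 4.12 (cv2) and the standard library are available. Lean on these libraries where they do the work, as an engineer would, in place of code of your own. Each camera call takes 0.05 s, during which the arm holds its last target. There are 200 camera calls.

### The job

Two metal sample discs sit on turntable stands on the fume-hood bench. Turn the one with the flat cut into its rim (it has an upright peg that a fingertip can push round) until the flat lies squarely against the sprung alignment bar of its stand. Do not turn the fully round disc on the other stand, and do not disturb the glass beaker standing between the stands.

Things in the scene. Friction and masses are not known exactly. Their poses are not given: they have to be found in the camera images.
- disc: Aluminium disc with a flat, 90 mm diameter, turning either way without stop on a fixed stand. Origin: on its spindle, at its underside 14 mm above the bench; top at 26 mm. x: from centre to the middle of the 61 mm long flat, 33 mm away; z up. Black finger peg 12 mm thick at (-30, 0) mm, from 26 to 61 mm above the bench. Friction: 2 to 4 N at the peg; stays where left.
- bar: Steel bar of the same stand, 90 x 12 mm, top 29 mm above the bench (grey block behind it: 30 mm). Origin: middle of the lower edge of its face towards the disc. x: from the disc's centre straight out through the bar. A 1 N spring presses it to the disc: face 45 mm from the centre on the round rim, 33 mm when flat and bar lie squarely together (both x axes alike).
- round_peg (a point): Top, 61 mm above the bench, of the finger peg of the other disc: fully round, no flat, otherwise alike (90 mm, peg 30 mm from its centre), on a like stand. To be left alone. Each stand is a black plate 170 x 130 x 14 mm; either may be on the left.
- beaker: Open glass beaker, 60 mm diameter, 75 mm tall, loose on the bench between the two stands. Origin: centre of its underside, z axis up.

How it is judged (in metres and radians):
At the end, for the whole second after the job is handed in: The disc stands still with its flat facing the alignment bar and parallel to it within 10 degrees, and the bar has come in against the flat: its face is less than 39.5 mm from the disc's centre, measured along the disc's x axis (angle between the x axis of disc and the x axis of bar, either way round below 0.175 rad and x of bar in the frame of disc between 0.025 and 0.0395 m and angular speed of disc below 0.1 rad/s); the robot touches nothing.
It fails at once if the fully round disc is turned (its peg moves more than 15 mm) (distance of round_peg from where it was at the start of the episode above 0.015 m).
It fails at once if the beaker is pushed more than 20 mm or tipped more than 17 degrees (distance of beaker from where it was at the start of the episode above 0.02 m or angle between beaker's own z axis and vertical above 0.3 rad).
It also fails if it takes over 42 s, if anything falls off the work surface, if the arm or the gripper's body presses on something with over 40 N, if the wrist force passes 120 N, or if a joint passes its speed limit or range.

## Working session

There is one attempt and no reset: what is moved stays moved. The work goes in short steps, Python scripts to look and compute and a shell command to move; the robot and the scene stay as the last step left them, time stands still between calls to the robot, and variables do not carry over. Pictures are saved under pics/ and viewed, at most 10 in all, crops included, and the job is handed in when it is done.

```bash
mkdir -p pics; cat > h.py <<'E'
from bench import monitor, eyes, r, nets
import numpy as np, cv2
def ray(p,row,col,z):
    T=np.array(p["pose"]);d=T[:3,:3]@np.array([(col-p["cx"])/p["fx"],(row-p["cy"])/p["fy"],1]);o=T[:3,3]
    return (o+d*(z-o[2])/d[2]).round(1)
def snap(n,f=None):
    p=eyes.snapshot(n)
    if f: cv2.imwrite("pics/"+f,p["frame"][:,:,::-1])
    return p
E
python3 - <<'E'
from h import *
s=monitor.observe();print(s["time_s"],s["ee_pos"],s["tool_rot"],s["gripper_width"])
for n in("top","scene"):
    p=snap(n,n+"0.png");print(n,np.array(p["pose"]).round(2).tolist())
    for l,z in(("disc",14),("bar",14),("round_peg",61),("beaker",0)):
        for m in nets.mark_of(p,l)[:3]: print(l,m["p"],np.round(m["centre"]),ray(p,*m["centre"],z))
        for m in nets.cut_out(p,l)[:2]: print("  cut",m["p"],np.round(m["extent"]))
E
```

```text
0.0 [174.34300709 625.56164488 245.83941585] [-3.13987599e+00  1.14152653e-04  2.86988088e+00] 0.9979314626192073
top [[-0.0, -0.99, 0.15, 425.93], [-1.0, 0.0, -0.0, -14.83], [0.0, -0.15, -0.99, 716.36], [0.0, 0.0, 0.0, 1.0]]
disc 0.78 [215. 419.] [ 509.2 -193.2   14. ]
  cut 0.73 [417. 214.  47.  46.]
bar 0.79 [193. 408.] [ 552.1 -172.8   14. ]
bar 0.28 [184. 318.] [569.   -1.4  14. ]
  cut 0.89 [407. 189.  43.  25.]
round_peg 0.59 [210. 196.] [513.1 213.9  61. ]
  cut 0.58 [218. 206.  49.  48.]
beaker 0.75 [183. 320.] [573.8  -3.9   0. ]
  cut 0.64 [318. 178.  36.  36.]
  cut 0.45 [407. 187.  45.  24.]
scene [[0.71, 0.52, -0.46, 891.43], [0.7, -0.53, 0.47, -337.94], [0.0, -0.66, -0.75, 587.99], [0.0, 0.0, 0.0, 1.0]]
disc 0.7 [254. 227.] [ 505.1 -190.2   14. ]
  cut 0.69 [226. 253.  52.  50.]
bar 0.72 [264. 250.] [ 552.1 -173.6   14. ]
  cut 0.72 [251. 263.  29.  49.]
round_peg 0.85 [138. 371.] [513.6 213.3  61. ]
  cut 0.93 [371. 156.  37.  40.]
beaker 0.79 [224. 323.] [576.3  -5.4   0. ]
  cut 0.96 [323. 211.  31.  44.]
```

View pics/top0.png

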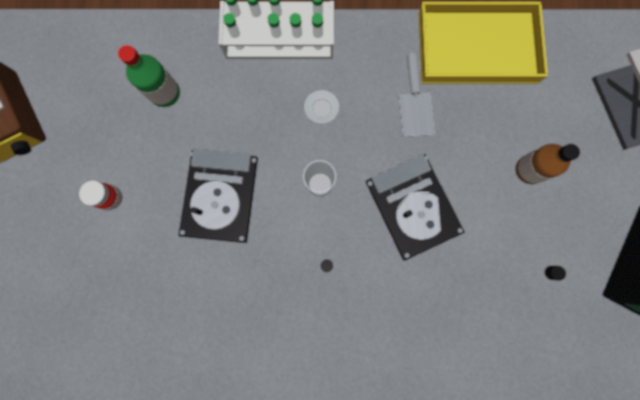

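View pics/scene0.png

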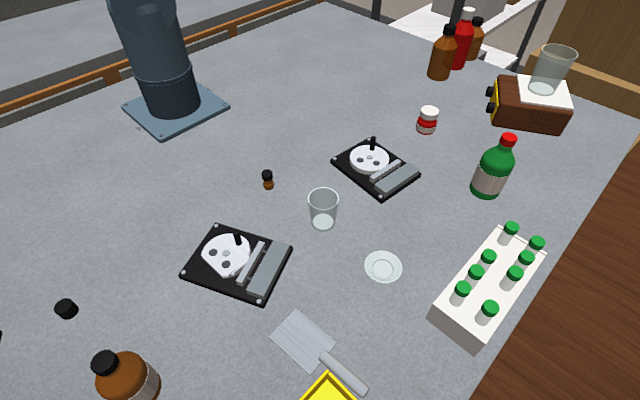

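The flat disc is the right-hand one in the top view, at about (419,215). Its peg is near (406,213), its flat faces right near column 440, and its bar lies up and to the left. The beaker is at (319,178). I'll zoom in to measure the angles.

```bash
python3 - <<'E'
from h import *
a=snap("top");b=snap("scene")
c=cv2.resize(a["frame"][145:265,360:470],None,fx=4,fy=4,interpolation=3)[:,:,::-1]
d=cv2.resize(b["frame"][215:310,175:275],None,fx=4,fy=4,interpolation=3)[:,:,::-1]
o=np.zeros((480,840,3),np.uint8);o[:,:440]=c;o[:380,440:]=d
cv2.imwrite("pics/crop.png",o[:,:800])
for p,n in((a,"top"),(b,"scene")):
    m=nets.cut_out(p,"disc")[0]["mask"]; g=cv2.cvtColor(p["frame"],cv2.COLOR_RGB2GRAY)
    br=((g>150)&m).astype(np.uint8); 
    c=max(cv2.findContours(br,0,1)[0],key=cv2.contourArea)
    P=np.array([ray(p,y,x,26)[:2] for x,y in cv2.convexHull(c)[:,0]])
    print(n,(P).tolist())
    B=nets.cut_out(p,"bar")[0]["mask"]; ys,xs=np.where(B&(g>150))
    if len(xs)>20:
        Q=np.array([ray(p,y,x,29)[:2] for y,x in zip(ys,xs)],np.float32);print("bar",cv2.minAreaRect(Q),len(xs))
E
```

```text
top [[551.4, -204.3], [547.6, -213.6], [543.8, -220.9], [541.9, -222.7], [536.1, -224.3], [492.8, -226.1], [479.7, -225.5], [472.3, -217.7], [468.6, -210.1], [466.8, -204.5], [465.0, -197.0], [465.0, -184.0], [466.8, -176.7], [468.7, -171.2], [472.4, -165.8], [483.6, -155.0], [494.8, -149.7], [500.4, -148.0], [517.3, -148.6], [521.1, -150.5], [526.8, -154.5], [547.7, -170.2], [549.6, -172.1], [551.5, -177.9]]
bar ((553.7153930664062, -171.81094360351562), (8.007133483886719, 82.83016204833984), 24.35179901123047) 138
scene [[479.5, -158.8], [500.0, -148.5], [511.0, -147.5], [519.1, -149.1], [527.5, -153.4], [546.5, -168.3], [553.1, -182.5], [554.3, -209.7], [550.0, -219.3], [543.9, -225.4], [487.3, -226.6], [482.3, -225.5], [476.8, -221.8], [469.5, -210.5], [466.4, -204.1], [464.7, -196.2], [465.0, -183.0], [469.2, -172.3], [474.0, -164.2]]
bar ((555.3801879882812, -171.8614501953125), (11.950758934020996, 88.74365997314453), 24.227705001831055) 272
```

View pics/crop.png

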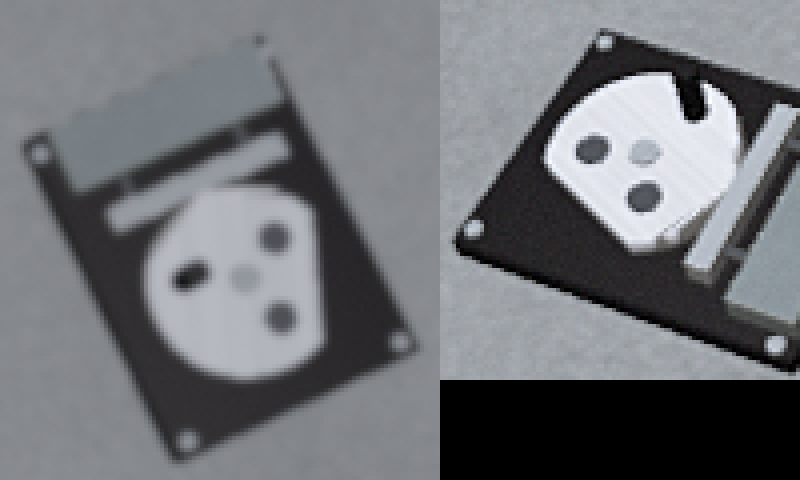

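The crop shows the flat facing about world -88° and the bar axis at about 24°. The peg is therefore near 92° and has to go round anticlockwise by about 112°, along the robot's side. I'll push it with the closed fingers, turning the tool with the peg.

```bash
cat >> h.py <<'E'
from scipy.spatial.transform import Rotation as Ro
C=np.array([508.3,-192.6])
def rows(goals):
    s=monitor.observe();R=Ro.from_euler("xyz",s["tool_rot"]);p=np.array(s["ee_pos"])
    print(s["time_s"],p.round(1),np.degrees(s["tool_rot"]).round(1),np.round(s["contact_force"],1))
    for x,y,z,w in goals:
        v=R.inv().apply(np.array([x,y,z])-p);t=(R.inv()*Ro.from_euler("xyz",[180,0,w],degrees=True)).as_rotvec(degrees=True)
        print(v.round(1).tolist()+t.round(1).tolist())
def push(phi,off): # tool pose behind a peg at angle phi
    a=np.radians(phi);q=C+30*np.array([np.cos(a),np.sin(a)])-off*np.array([-np.sin(a),np.cos(a)])
    return [*q,50,phi-90]
E
python3 -c "
from h import *
rows([(350,400,200,100),(500,150,180,50),(540,-163,150,2)])"
```

```text
1.2 [174.5 626.2 246.7] [180.    0.  164.4] [-0.4 -0.2  0.3]
[-229.8, -170.7, 46.7, 0.0, -0.0, 64.4]
[-441.4, -371.3, 66.7, 0.0, -0.0, 114.4]
[-563.9, -662.1, 96.7, 0.0, -0.0, 162.4]
```

```bash
python3 -m jog '[[[-60,-43,12,0,0,16,0],[-115,-85,24,0,0,32,0],[-172,-128,35,0,0,48,0],[-230,-171,47,0,0,64,0],[-230,-171,47,0,0,64,0],[-230,-171,47,0,0,64,0],[-230,-171,47,0,0,64,0],[-230,-171,47,0,0,64,0],[-265,-205,50,0,0,72,0],[-300,-240,54,0,0,80,0],[-335,-272,57,0,0,89,0],[-370,-305,60,0,0,97,0],[-405,-338,64,0,0,105,0],[-441,-371,67,0,0,114,0],[-441,-371,67,0,0,114,0],[-441,-371,67,0,0,114,0],[-441,-371,67,0,0,114,0],[-441,-371,67,0,0,114,0],[-441,-371,67,0,0,114,0],[-441,-371,67,0,0,114,0]]]' 10
python3 -c "
from h import *
rows([(540,-163,150,2),(540,-163,50,2)])"
```

```text
time_s: 3.2
ee_pos: [499.4, 151.2, 179.8]
tool_rot: [-3.141, -0.0, 0.882]
contact_force: [0.9, 0.3, -0.8]
gripper_width: 0.006
gripper_force: 0.0
3.2 [499.4 151.2 179.8] [-180.    -0.    50.5] [ 0.9  0.3 -0.8]
[-216.7, 231.1, 29.7, -0.0, -0.0, 48.5]
[-216.7, 231.1, 129.7, -0.0, -0.0, 48.5]
```

```bash
python3 -m jog '[[[-31,33,4,0,0,7,0],[-62,66,8,0,0,14,0],[-93,99,12,0,0,21,0],[-124,132,17,0,0,28,0],[-155,165,21,0,0,35,0],[-186,198,25,0,0,42,0],[-217,231,30,0,0,48.5,0],[-217,231,30,0,0,48.5,0],[-217,231,30,0,0,48.5,0],[-217,231,50,0,0,48.5,0],[-217,231,75,0,0,48.5,0],[-217,231,100,0,0,48.5,0],[-217,231,120,0,0,48.5,0],[-217,231,130,0,0,48.5,0],[-217,231,130,0,0,48.5,0]]]'
python3 - <<'E'
from h import *
p=snap("scene");cv2.imwrite("pics/s1.png",cv2.resize(p["frame"][170:320,140:340],None,fx=4,fy=4,interpolation=3)[:,:,::-1])
rows([push(a,15) for a in (92,100,108,116,124,132,140,148,156,164,172,180,188,192)])
E
```

```text
time_s: 4.7
ee_pos: [539.1, -162.2, 48.8]
tool_rot: [-3.14, 0.002, 0.036]
contact_force: [0.1, 0.8, -0.4]
gripper_width: 0.008
gripper_force: 0.0
4.75 [ 539.7 -162.9   49.8] [-180.    0.    2.] [-0.6  0.4  0.5]
[-17.4, -1.4, -0.2, -0.0, 0.0, 0.0]
[-21.8, -3.2, -0.2, -0.0, 0.0, -8.0]
[-26.3, -4.4, -0.2, -0.0, 0.0, -16.0]
[-30.9, -4.9, -0.2, -0.0, 0.0, -24.0]
[-35.6, -4.8, -0.2, -0.0, 0.0, -32.0]
[-40.2, -4.0, -0.2, -0.0, 0.0, -40.0]
[-44.7, -2.6, -0.2, -0.0, -0.0, -48.0]
[-48.9, -0.6, -0.2, -0.0, -0.0, -56.0]
[-52.8, 1.9, -0.2, -0.0, -0.0, -64.0]
[-56.3, 5.0, -0.2, -0.0, -0.0, -72.0]
[-59.4, 8.6, -0.2, -0.0, -0.0, -80.0]
[-61.9, 12.5, -0.2, -0.0, -0.0, -88.0]
[-63.8, 16.8, -0.2, -0.0, -0.0, -96.0]
[-64.6, 19.0, -0.2, -0.0, -0.0, -100.0]
```

View pics/s1.png

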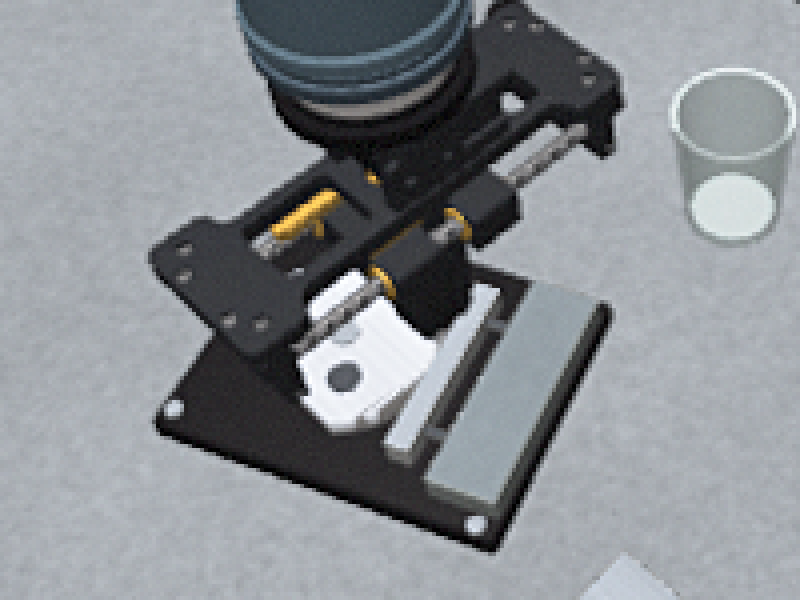

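The closed fingers are behind the peg and above the bar, clear of the beaker (crop 735,150). I'll push in an arc and stop short of the goal.

```bash
python3 -m jog '[[[-9,-1,0,0,0,0,0],[-17.4,-1.4,0,0,0,0,0],[-21.8,-3.2,0,0,0,-8,0],[-26.3,-4.4,0,0,0,-16,0],[-30.9,-4.9,0,0,0,-24,0],[-35.6,-4.8,0,0,0,-32,0],[-40.2,-4,0,0,0,-40,0],[-44.7,-2.6,0,0,0,-48,0],[-48.9,-0.6,0,0,0,-56,0],[-52.8,1.9,0,0,0,-64,0],[-56.3,5,0,0,0,-72,0],[-59.4,8.6,0,0,0,-80,0],[-61.9,12.5,0,0,0,-88,0],[-61.9,12.5,0,0,0,-88,0],[-61.9,12.5,0,0,0,-88,0]]]'
python3 - <<'E'
from h import *
p=snap("scene");cv2.imwrite("pics/s2.png",cv2.resize(p["frame"][170:320,140:340],None,fx=4,fy=4,interpolation=3)[:,:,::-1])
rows([push(a,15) for a in (188,192,196,200,204)])
E
```

```text
time_s: 6.25
ee_pos: [477.7, -178.9, 50.2]
tool_rot: [3.141, 0.0, 1.565]
contact_force: [-0.0, -0.4, -0.3]
gripper_width: 0.005
gripper_force: 0.0
6.3 [ 477.8 -178.8   50. ] [180.    0.   89.7] [-0.5  0.3  0.1]
[-3.2, -1.3, 0.0, 0.0, 0.0, -8.3]
[-5.4, -1.9, 0.0, 0.0, 0.0, -12.3]
[-7.7, -2.4, 0.0, 0.0, 0.0, -16.3]
[-10.0, -2.7, 0.0, 0.0, 0.0, -20.3]
[-12.4, -2.9, 0.0, 0.0, 0.0, -24.3]
```

View pics/s2.png

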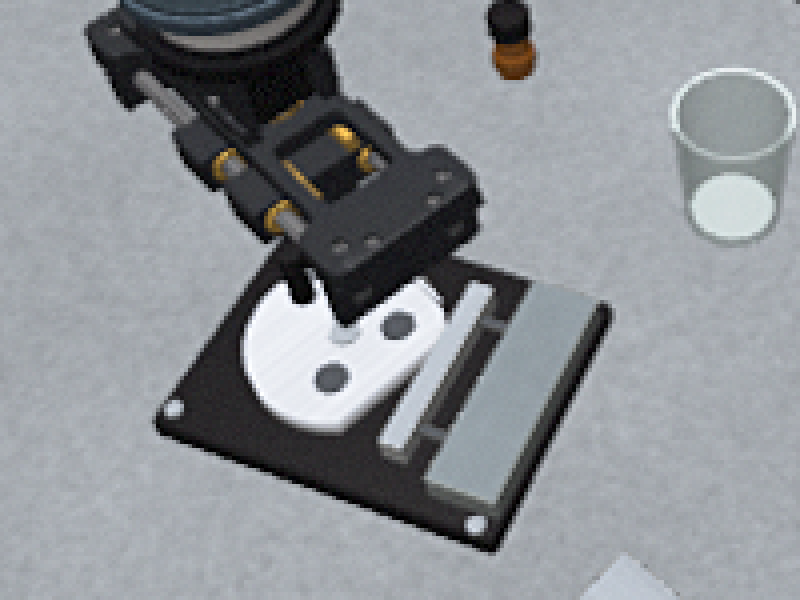

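The peg is against the fingers (crop 303,285). The flat is still about 20° short of the bar, so I'll push to about 202°.

```bash
python3 -m jog '[[[-3.2,-1.3,0,0,0,-8,0],[-5.4,-1.9,0,0,0,-12,0],[-7.7,-2.4,0,0,0,-16,0],[-10,-2.7,0,0,0,-20,0],[-11.2,-2.8,0,0,0,-22,0],[-11.2,-2.8,0,0,0,-22,0],[-11.2,-2.8,0,0,0,-22,0]]]'
cat > m.py <<'E'
from h import *
import sys
for n in("scene","top"):
    p=snap(n);g=cv2.cvtColor(p["frame"],cv2.COLOR_RGB2GRAY)
    if n=="scene": cv2.imwrite("pics/"+sys.argv[1],cv2.resize(p["frame"][210:310,175:285],None,fx=6,fy=6,interpolation=3)[:,:,::-1])
    for l,z in(("disc",14),("bar",14)):
        for m in nets.mark_of(p,l)[:1]: print(n,l,m["p"],ray(p,*m["centre"],z))
    for m in nets.cut_out(p,"bar")[:1]:
        ys,xs=np.where(m["mask"]&(g>140));Q=np.array([ray(p,y,x,29)[:2] for y,x in zip(ys,xs)],np.float32)
        print("bar",cv2.minAreaRect(Q))
    for l in nets.mark_of(p,"round_peg")[:1]: print("round",ray(p,*l["centre"],61))
    for l in nets.mark_of(p,"beaker")[:1]: print("beaker",ray(p,*l["centre"],0))
rows([push(a,15) for a in (202,204,206,208)])
E
python3 m.py s3.png
```

```text
time_s: 7.0
ee_pos: [474.9, -189.7, 49.6]
tool_rot: [-3.141, -0.0, 1.951]
contact_force: [-1.9, 0.8, -0.4]
gripper_width: 0.005
gripper_force: 0.6
scene disc 0.73 [ 515.7 -198.1   14. ]
scene bar 0.74 [ 538.7 -183.5   14. ]
bar ((547.6416015625, -176.55381774902344), (11.746158599853516, 86.93071746826172), 24.298097610473633)
round [517.7 219.8  61. ]
beaker [ 5.693e+02 -3.000e-01  0.000e+00]
top disc 0.96 [ 510.8 -197.2   14. ]
top bar 0.57 [ 544.9 -176.6   14. ]
bar ((578.25, -2.5999984741210938), (60.400001525878906, 65.5), 90.0)
round [514.3 217.5  61. ]
beaker [ 5.708e+02 -2.000e-01  0.000e+00]
7.6 [ 475.  -189.7   49.6] [-180.    -0.   111.9] [-2.3  1.5  0.7]
[-0.2, -0.2, -0.4, -0.0, -0.0, -0.1]
[-1.2, -0.7, -0.4, -0.0, -0.0, -2.1]
[-2.3, -1.1, -0.4, -0.0, -0.0, -4.1]
[-3.4, -1.6, -0.4, -0.0, -0.0, -6.1]
```

View pics/s3.png

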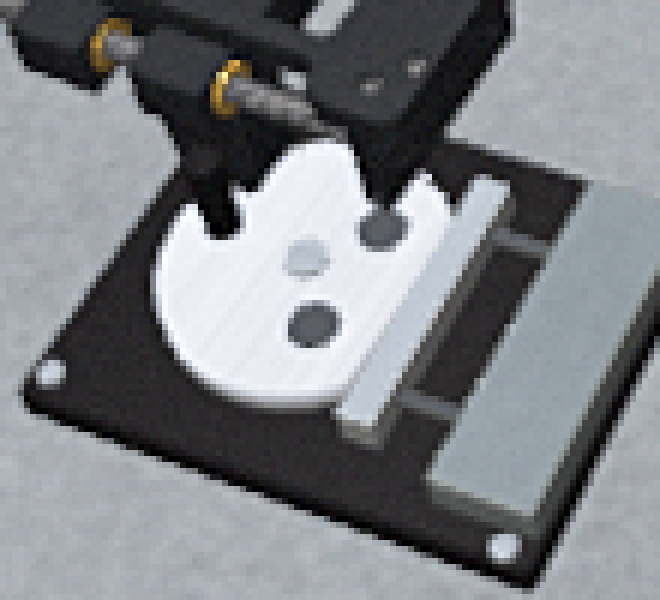

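The bar has come in about 9 of 12 mm and looks nearly flush with the flat. About 5° still seems to be missing, so I'll push a little more, then retract and measure with a clear view.

```bash
python3 -m jog '[[[-1.2,-0.7,0,0,0,-2,0],[-2.3,-1.1,0,0,0,-4,0],[-2.6,-1.2,0,0,0,-4.5,0],[-2.6,-1.2,0,0,0,-4.5,0],[-2.6,-1.2,0,0,0,-4.5,0],[12,0,0,0,0,-4.5,0],[25,0,0,0,0,-4.5,0],[25,0,-40,0,0,-4.5,0],[25,0,-80,0,0,-4.5,0],[25,0,-130,0,0,-4.5,0],[25,-40,-150,0,0,-4.5,0],[25,-80,-150,0,0,-4.5,0],[25,-120,-150,0,0,-4.5,0],[25,-120,-150,0,0,-4.5,0],[25,-120,-150,0,0,-4.5,0]]]'
python3 m.py s4.png; python3 -c "
from h import *
p=snap('scene','s5.png')"
```

```text
time_s: 9.1
ee_pos: [354.8, -211.0, 200.1]
tool_rot: [3.14, 0.001, 2.032]
contact_force: [1.1, 0.2, 0.3]
gripper_width: 0.003
gripper_force: 0.0
scene disc 0.82 [ 508.9 -192.    14. ]
scene bar 0.94 [ 539.9 -181.4   14. ]
bar ((545.8619384765625, -176.85789489746094), (11.767589569091797, 89.00154113769531), 23.850473403930664)
round [521.9 213.9  61. ]
beaker [570.6  -4.9   0. ]
top disc 0.79 [ 515.  -190.5   14. ]
top bar 0.74 [ 542.4 -178.2   14. ]
bar ((544.2614135742188, -176.62396240234375), (11.631738662719727, 87.00936126708984), 24.528749465942383)
round [514.5 210.6  61. ]
beaker [568.6  -2.9   0. ]
9.7 [ 354.7 -211.4  199.6] [-180.    -0.   116.4] [ 0.1  1.2 -0.1]
[-34.3, 117.2, 149.6, -0.0, -0.0, 4.4]
[-35.3, 116.6, 149.6, -0.0, -0.0, 2.4]
[-36.3, 116.0, 149.6, -0.0, -0.0, 0.4]
[-37.4, 115.5, 149.6, -0.0, -0.0, -1.6]
```

View pics/s4.png

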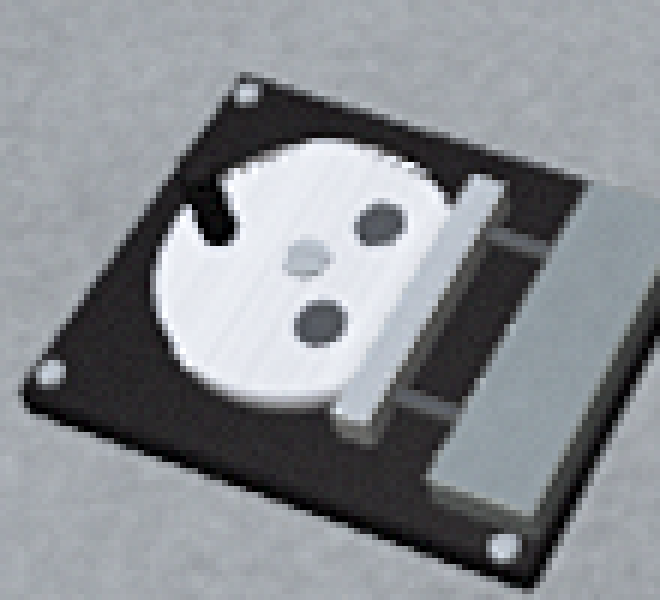

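```bash
python3 - <<'E'
from h import *
p=snap("scene")
f=lambda u,v,z=26: ray(p,210+v/6-.5,175+u/6-.5,z)[:2]
a,b=f(380,222),f(320,323);d=a-b;print("disc x deg",np.degrees(np.arctan2(d[1],d[0]))-90)
# peg base and hub
e=f(306,258)-f(221,240);print(np.degrees(np.arctan2(e[1],e[0])),np.hypot(*e))
# earlier picture: hole line before, for reference
q=cv2.imread("pics/top0.png");s=snap("top")
E
```

```text
disc x deg 25.42465348901598
30.893195262926838 27.85139134765086
```

The line of holes puts the disc at 25° against the bar's 24°. The bar is in, the arm is clear, and the other things have not moved beyond measurement noise.

```bash
python3 -c "
from h import *
print(r.hand_in())"
```

```text
the job is handed in; nothing more can be done
None
```

I turned the flat-cut disc about 112° until its flat lay against the bar (measured about 1° from parallel), with the round disc and beaker not touched, and handed the job in at about 10 s; no verdict came back.

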